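# Slide the steel blank out over the sawing ledge

### The job

On the jeweller's bench, push the steel blank along the raised wooden ledge with the fingertips until its banded end sticks out over the ledge's sawing end, above the catch tray, with the end of the ledge lying under the blue band, and the blank lying straight and flush against the dark fence. Only push it: do not pick it up and do not let it drop off. Leave the mallet, the jar and the ring stand where they are, and finish clear of everything.

Things in the scene. Friction and masses are not known exactly. Their poses are not given: they have to be found in the camera images.
- ledge: Fixed raised pale board, 130 mm wide (its x) and 340 mm long (its y), flat top 60 mm above the bench. Origin on the bench under its middle, z up. A dark fence strip 20 mm wide, 15 mm higher than the board's top, runs along the whole +x edge; its guiding face looks to -x at x = +45 mm, so the free top spans x = -65 to +45 mm. The sawing end is the +y end. Placed and turned anew each time.
- ledge_end (a point): Point on the end edge of the ledge's sawing end, level with the board's top, at ledge x = +10, y = +170 mm, z = 60 mm; axes as the ledge's. Past it a green catch tray 18 mm high lies on the bench, ledge y = 162 to 282, x = -75 to +75 mm.
- blank: Loose bright steel plate 70 mm (its x) by 100 mm (its y), 5 mm thick, 0.19 to 0.39 kg, flat on the ledge. Origin at the centre of its underside, z up. Its +y end, nearer the blue band, points roughly to the sawing end; its +x long side faces the fence, at first 8 to 20 mm away at its middle, turned up to 9 degrees. Flush against the fence its origin is at ledge x = +10 mm.
- band (a point): Centre of the blue band on the top of the blank: the band is 20 mm wide and runs across the blank, from 20 to 40 mm from its +y end, so its centre is at blank y = +20 mm, z = 5 mm.
- mallet: Bystander: loose wooden mallet lying on the bench behind the fence. Origin under its head (50 x 90 x 44 mm high); the handle, 18 mm thick, reaches 170 mm from the origin along its -y.
- jar: Bystander: loose closed amber jar with a steel lid, 52 mm across and 55 mm tall, standing on the bench in front of the ledge, on the robot's side. Origin at the centre of its underside.
- ring_stand: Bystander: loose round dark wooden foot, 64 mm across, with an upright tapered steel pin carrying a copper ring, 95 mm tall in all, standing beside the catch tray on the fence side. Origin at the centre of its underside.
Things that resemble listed ones, but are neither listed nor needed, are in the scene too. What is meant by the blank is not pink or red, and is the larger of those in its own colour.

How it is judged:
At the end, for the whole second after the job is handed in: The ledge's end edge lies under the blue band (band centre within 11 mm of the end edge), the blank is flush with the fence (origin within 4 mm of its flush place across the ledge, turned less than 0.06 rad from the fence), flat on the ledge and at rest (y of band in the frame of ledge between 0.159 and 0.181 m and x of blank in the frame of ledge above 0.006 m and angle between the y axis of blank and the y axis of ledge, either way round below 0.06 rad and angle between blank's own z axis and vertical below 0.05 rad and height (world z) of blank between 0.057 and 0.064 m and linear speed of blank below 0.01 m/s); the robot touches nothing.
It fails at once if the blank is lifted off the ledge (height (world z) of blank above 0.07 m).
It fails at once if the blank falls or slides off the ledge (height (world z) of blank below 0.045 m).
It fails at once if the blank is tipped (angle between blank's own z axis and vertical above 0.2 rad).
It fails at once if a bystander is moved more than 15 mm (distance of any of mallet, jar, ring_stand from where it was at the start of the episode above 0.015 m).
It also fails if it takes over 72 s, if anything falls off the work surface, if the arm or the gripper's body presses on something with over 40 N, if the wrist force passes 120 N, or if a joint passes its speed limit or range.

### The arm

A 6-joint arm with a two-finger parallel gripper is mounted at the origin on the work surface. World frame = base frame: x ahead of the robot, y to its left, z up, the work surface at z = 0. Lengths are in m, angles in rad, forces in N, time in s.
With the tool pointing down it reaches from about 0.275 to 0.75 m from the base axis. Payload 10.2 kg.
Tool frame: the origin (TCP) lies at the very end of the fingers, on their centre line; the grasp point (between the pads) lies 19 mm behind it; z points along the fingers, y is the direction in which the jaws open and shut (so a half turn about z gives the same grasp; the last joint's range is limited). The gripper opens to 85 mm and grips with 20 to 120 N. Pads are 22 mm wide; open, the fingers measure 114 mm over their backs; the gripper's body (76 mm by 85 mm) begins 54 mm behind the grasp point. The pads swing forward as they close: fully open they stand 13 mm farther back than shut.
Start: joints at [0.913, 0.313, 1.498, -0, 1.331, -0.223], TCP at [0.221, 0.476, 0.231] pointing down, gripper open.
Joint ranges: [-2.94, 2.94], [-0.97, 2.17], [0.19, 2.56], [-1.23, 4.37], [0.02, 3.11], [-2.88, 2.88]. Speed limits (rad/s): [2.39, 2.39, 3.01, 3.14, 3.14, 3.14].

### API

Orientations are given as a 3x3 rotation matrix whose columns are the frame's x, y, z axes.
In Python, from station import bot gives the robot as it stands.
- The arm moves only by the tool send_rows, never from a script. Its argument "motion" is a list of rows, each an object of numbers: "fingers": the finger opening in mm, from 0 to 85.4; "dx", "dy", "dz": the shift along the tool's x, y, z in units of 25 mm (1.0 is 25 mm); "rx", "ry", "rz": the turn, a rotation vector about the tool's x, y, z in units of 5 degrees (1.0 is 5 degrees). A call has 1 to 8 rows; each row is the pose to reach, as a shift and turn from the pose commanded when the call began, along the tool's axes at that moment; what a row does not reach only later rows make up. A row lasts 1/10 s, in which the tool goes at most 50 mm and 8.59 degrees, less where a joint would pass 70% of its speed; a pose out of reach is approached as far as the arm can. A call with a gripper value outside its range is refused whole. The fingers move at their own pace and stop on an object; "grip_force" is the grip in N (left out, the last holds). Time passes only in rows, so rows that repeat a pose let the fingers close. It gives the time, the measured TCP pose, the force and the opening at its end, in the units of the state.
- bot.get_obs(): the state, without advancing time (a new reading comes with each control period).
- bot.grab_frame(name): name is "side" or "top"; returns a dict with "frame" (400x640x3 uint8, red, green, blue), "fx", "fy", "cx", "cy" (pixels), "R" (3x3) and "t" (3): a world point X has camera coordinates R X + t. Camera axes: x right, y down, z forward; pixel columns grow to the right and rows downward; lengths in m; the calibration is good to about 2 mm. A picture is of the moment at which its call begins. There is no depth.
- bot.sign_off(): hands the job in, once; it reports no verdict.
The state is a dict: "time_s": time; "qpos": joint angles; "qd": joint speeds; "joint_torque": joint torques, N m; "tcp_pos": TCP position; "ee_rot": TCP orientation; "ft_force": force on the tool from outside, world axes, zero at the start; "moment": the same for the moment, N m; "grip_width": finger opening in m.
Only numpy, scipy, OpenCV 4.12 (cv2) and the standard library are available. Lean on these libraries where they do the work, as an engineer would, in place of code of your own. Each camera call takes 0.05 s, during which the arm holds its last target.

## Working session

There is one attempt and no reset: what is moved stays moved. The work goes in short steps, Python scripts to look and compute and a tool call to move; the robot and the scene stay as the last step left them, time stands still between calls to the robot, and variables do not carry over. Pictures are saved under pics/ and viewed, and the job is handed in when it is done.

Besides the shell and the picture viewer there is one more tool, called after "Emit:" as name(argument=value, ...), one argument or row to a line, values as JSON. send_rows: Moves the arm, as the interface text tells. Its arguments: {"type":"object","properties":{"motion":{"type":"array","items":{"type":"object","properties":{"fingers":{"type":"number"},"dx":{"type":"number"},"dy":{"type":"number"},"dz":{"type":"number"},"rx":{"type":"number"},"ry":{"type":"number"},"rz":{"type":"number"}}}},"grip_force":{"type":"number"}},"required":["motion"]}

```bash
ls; mkdir -p pics
python3 - <<'E'
from station import bot
import cv2,numpy as np,pickle
o=bot.get_obs();print(o)
for n in("top","side"):
    f=bot.grab_frame(n);pickle.dump(f,open(f"pics/{n}0.pkl","wb"))
    cv2.imwrite(f"pics/{n}0.png",f["frame"][:,:,::-1]);print(n,f["fx"],f["fy"],f["cx"],f["cy"],f["R"],f["t"])
E
```

```text
pics
{'time_s': 0.0, 'qpos': array([ 9.12591182e-01,  3.13446696e-01,  1.49843083e+00,  2.13219627e-05,
        1.33102000e+00, -2.23417222e-01]), 'qd': array([4.24162595e-04, 2.17127690e-04, 4.85350885e-04, 1.17374366e-05,
       1.00387522e-04, 4.10941705e-04]), 'joint_torque': array([-1.89510814e-03, -4.12266862e+01, -2.59742725e+01, -3.02920589e-04,
        4.17199277e-03, -1.86236605e-06]), 'tcp_pos': array([0.22099164, 0.47593732, 0.23073913]), 'ee_rot': array([[-9.06957129e-01,  4.21222155e-01, -8.14573462e-04],
       [ 4.21222829e-01,  9.06956608e-01, -1.01960471e-03],
       [ 3.09302690e-04, -1.26785470e-03, -9.99999148e-01]]), 'ft_force': array([ 0.26363137, -0.24373465, -0.90778462]), 'moment': array([ 0.05211066, -0.00817181,  0.00380747]), 'grip_width': 0.08530138655205464}
top 413.3035644212162 413.3035644212162 324.88827787934986 206.56531605756237 [[-0.01766883 -0.99982909  0.0054403 ]
 [-0.99017681  0.01674293 -0.13881486]
 [ 0.13870005 -0.00783956 -0.99030341]] [0.03927729 0.54997223 0.88202402]
side 389.20807503455313 389.20807503455313 321.8663618989329 197.17119168597884 [[ 0.81692558 -0.57674066 -0.00167645]
 [-0.40841765 -0.57644683 -0.70774578]
 [ 0.40721938  0.57886032 -0.70646522]] [-0.42978222  0.29973195  0.48423256]
```

View pics/top0.png

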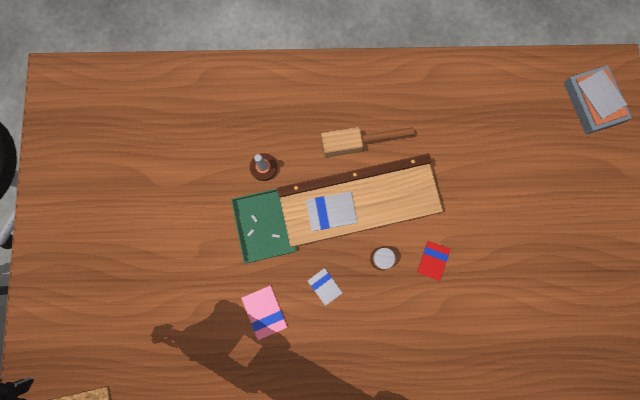

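View pics/side0.png

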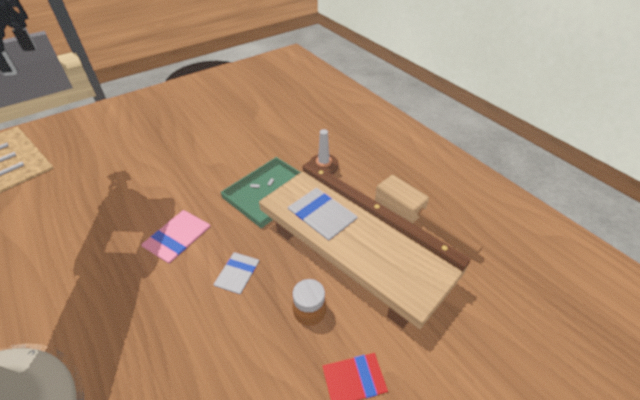

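Candidates (top view): grey plate on the ledge (331,211), small grey plate on the bench (325,286), pink (265,312), red (434,260). The one on the ledge fits: it is steel-coloured, the larger of the two greys, and lies on the ledge. I'll enlarge to confirm and measure.

```bash
cat > h.py <<'E'
import cv2,numpy as np
def ray(f,px,z):
    px=np.atleast_2d(px).astype(float)
    d=np.c_[(px[:,0]-f["cx"])/f["fx"],(px[:,1]-f["cy"])/f["fy"],np.ones(len(px))]@f["R"]
    c=-f["R"].T@f["t"]
    return c+d*((z-c[2])/d[:,2])[:,None]
def proj(f,X):
    c=np.atleast_2d(X)@f["R"].T+f["t"]
    return np.c_[f["fx"]*c[:,0]/c[:,2]+f["cx"],f["fy"]*c[:,1]/c[:,2]+f["cy"]]
E
python3 - <<'E'
import pickle,cv2,numpy as np
from h import *
for n,(x0,y0,x1,y1) in dict(top=(225,120,455,275),side=(215,120,480,330)).items():
    f=pickle.load(open(f"pics/{n}0.pkl","rb"));im=f["frame"][y0:y1,x0:x1,::-1]
    cv2.imwrite(f"pics/{n}0c.png",cv2.resize(im,None,fx=3,fy=3 if n=="top" else 2.85,interpolation=cv2.INTER_CUBIC))
    hsv=cv2.cvtColor(f["frame"],cv2.COLOR_RGB2HSV)
    for p in [(331,211),(400,200),(345,205),(322,212),(310,186),(300,270),(280,220)] if n=="top" else [(335,222),(400,260),(313,207)]: print(n,p,hsv[p[1],p[0]])
E
```

```text
top (331, 211) [125   8 192]
top (400, 200) [ 15 115 207]
top (345, 205) [135   8 183]
top (322, 212) [112 183 197]
top (310, 186) [  9 150 100]
top (300, 270) [ 12 152 148]
top (280, 220) [ 73  94 117]
side (335, 222) [170   4 193]
side (400, 260) [ 16  85 216]
side (313, 207) [110 138 203]
```

View pics/top0c.png

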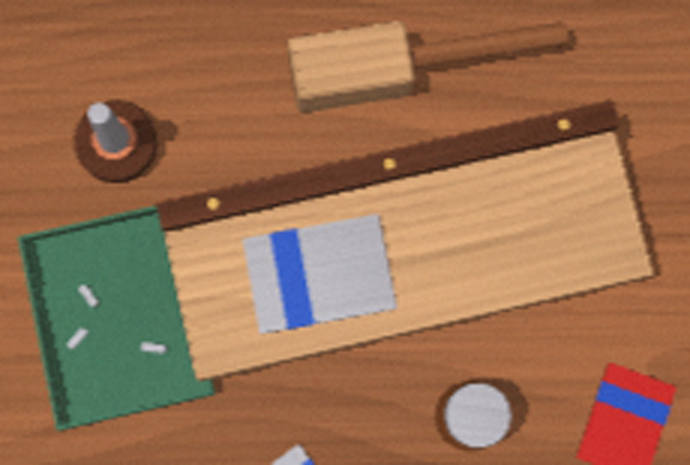

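View pics/side0c.png

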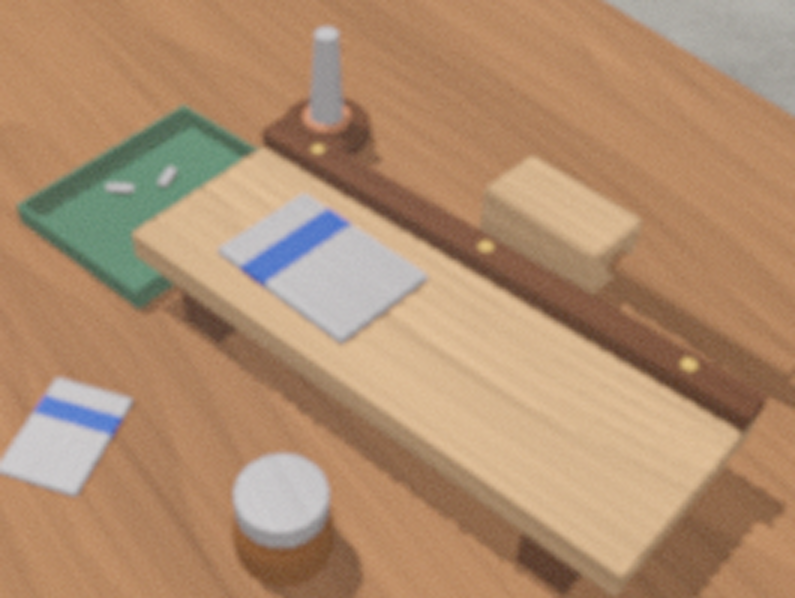

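Confirmed: the larger steel plate with the blue band, crop (320,273), lies on the ledge, with the band towards the green tray. Now I'll measure it.

```bash
cat >> h.py <<'E'
def big(m,seed=None):
    m=cv2.morphologyEx(m.astype(np.uint8),cv2.MORPH_OPEN,np.ones((3,3),np.uint8))
    c,_=cv2.findContours(m,cv2.RETR_EXTERNAL,cv2.CHAIN_APPROX_NONE)
    return max(c,key=cv2.contourArea)[:,0,:]
def rect(P):
    (c,s,a)=cv2.minAreaRect((P[:,:2]*1000).astype(np.float32)); b=cv2.boxPoints((c,s,a))
    return b
E
python3 - <<'E'
import pickle
from h import *
for n in("top","side"):
    f=pickle.load(open(f"pics/{n}0.pkl","rb"))
    print(n,"cam",-f["R"].T@f["t"])
    hsv=cv2.cvtColor(f["frame"],cv2.COLOR_RGB2HSV).astype(int);H,S,V=hsv[...,0],hsv[...,1],hsv[...,2]
    roi=np.zeros(H.shape,bool)
    if n=="top": roi[140:262,225:460]=1
    else: roi[165:335,250:480]=1
    blue=(H>100)&(H<125)&(S>90)&(V>120)&roi
    plate=((S<40)&(V>140)&roi); 
    if n=="top": plate[:, :295]=0
    else:
        plate[:175]=0; plate[:,:285]=0; plate[280:,:340]=0
    plate|=blue
    if n=="side": plate[280:,:340]=0
    board=((H>9)&(H<22)&(S<(135 if n=="top" else 120))&(V>170)&roi)
    cb=big(plate);cl=big(board|plate);cu=big(blue)
    vis=f["frame"][:,:,::-1].copy()
    for c,k in((cb,(0,0,255)),(cl,(0,255,0)),(cu,(255,0,255))): cv2.drawContours(vis,[c[:,None]],-1,k,1)
    cv2.imwrite(f"pics/{n}0v.png",cv2.resize(vis[120:340,215:480],None,fx=2.7,fy=2.7,interpolation=cv2.INTER_NEAREST))
    for nm,c,z in(("plate",cb,.065),("board",cl,.06),("band",cu,.065)):
        P=ray(f,c,z); (ct,s,a)=cv2.minAreaRect((P[:,:2]*1000).astype(np.float32)); print(nm,np.round(ct,1),np.round(s,1),round(a,2)); print(rect(P).round(1).tolist())
E
```

```text
top cam [0.42292696 0.03697711 0.94960203]
plate [537.4  16.8] [69.9 99.5] 9.03
[[495.1000061035156, 60.400001525878906], [510.70001220703125, -37.79999923706055], [579.7000122070312, -26.799999237060547], [564.0999755859375, 71.4000015258789]]
board [551.4 -47.8] [109.1 338.4] 12.05
[[462.79998779296875, 106.30000305175781], [533.4000244140625, -224.6999969482422], [640.0999755859375, -201.89999389648438], [569.5, 129.10000610351562]]
band [534.3  36.7] [69.8 19.9] 9.5
[[498.29998779296875, 40.79999923706055], [501.6000061035156, 21.100000381469727], [570.4000244140625, 32.599998474121094], [567.0999755859375, 52.29999923706055]]
side cam [ 0.27632702 -0.35539636  0.55350698]
plate [537.1  15.9] [ 71.9 102.3] 9.56
[[493.1000061035156, 60.400001525878906], [510.1000061035156, -40.5], [581.0, -28.5], [564.0, 72.30000305175781]]
board [551.1 -49.4] [113.6 340.7] 11.93
[[460.29998779296875, 105.5999984741211], [530.7999877929688, -227.8000030517578], [642.0, -204.3000030517578], [571.5, 129.10000610351562]]
band [533.4  36.6] [69.2 17. ] 10.04
[[497.8999938964844, 39.0], [500.79998779296875, 22.200000762939453], [569.0, 34.29999923706055], [566.0, 51.099998474121094]]
```

View pics/top0v.png

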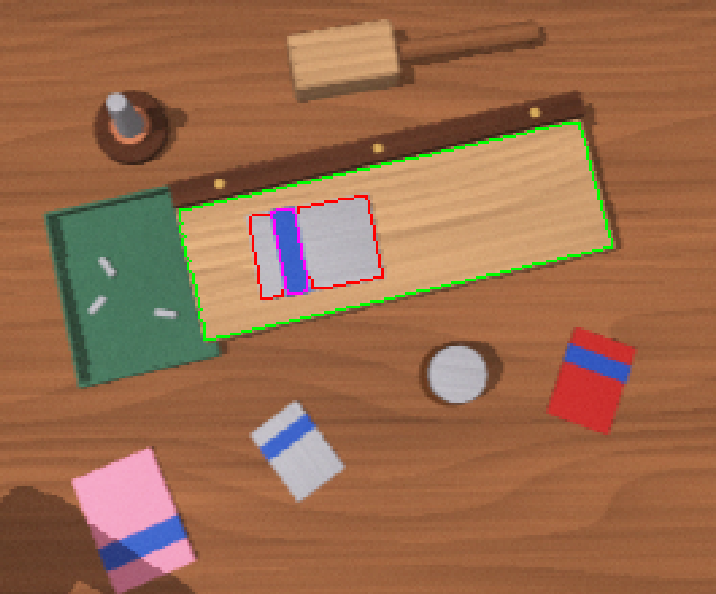

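View pics/side0v.png

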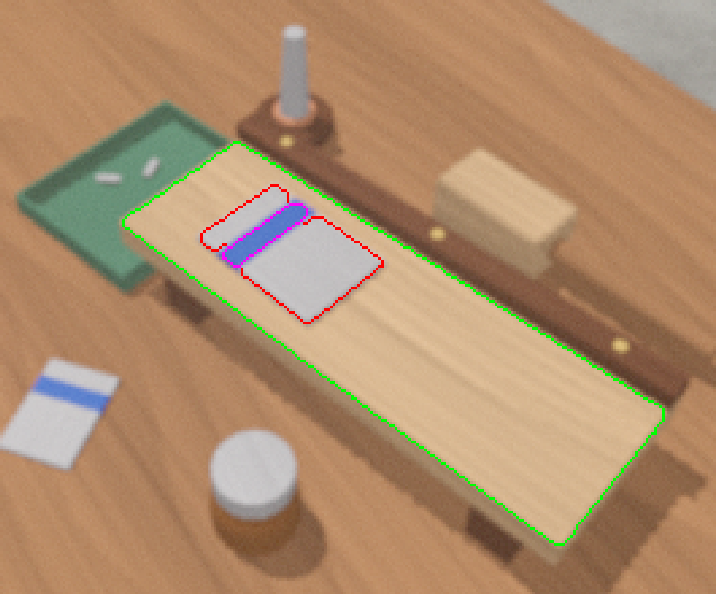

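```bash
cat >> h.py <<'E'
from scipy.spatial.transform import Rotation as Ro
A=np.radians(12.0);EX=np.array([np.cos(A),np.sin(A),0]);EY=np.array([-np.sin(A),np.cos(A),0]);O=np.array([.5611,-.0462,0])
def W(x,y,z): return O+EX*x/1e3+EY*y/1e3+np.array([0,0,z/1e3])
def go(x,y,z,yaw):
    """tool y along ledge angle yaw(deg, relative to ledge x axis); prints delta units"""
    from station import bot
    o=bot.get_obs();R=o["ee_rot"]
    a=A+np.radians(yaw);ty=np.array([np.cos(a),np.sin(a),0]);tz=np.array([0,0,-1.]);T=np.c_[np.cross(ty,tz),ty,tz]
    d=R.T@(W(x,y,z)-o["tcp_pos"])/.025; r=np.degrees(Ro.from_matrix(R.T@T).as_rotvec())/5
    print("d",d.round(3),"r",r.round(3)); st()
def st():
    from station import bot
    o=bot.get_obs();p=o["tcp_pos"];v=p-O
    print("t",o["time_s"],"ledge mm",(v@EX*1e3).round(1),(v@EY*1e3).round(1),(p[2]*1e3).round(2),"F",(o["ft_force"]@np.c_[EX,EY,[0,0,1]]).round(2),"w",round(o["grip_width"]*1e3,1),"q",o["qpos"].round(2))
E
python3 -c "
from h import *
go(-66,66,130,90)"
```

```text
d [-17.441 -12.682   4.041] r [-1.200e-02 -7.000e-03 -7.383e+00]
t 0.1 ledge mm -224.1 581.5 230.79 F [ 0.05 -0.68 -0.34] w 85.5 q [ 0.91  0.31  1.5   0.    1.33 -0.22]
```

Emit:
send_rows(
  motion=[
    {"dx":-17.4,"dy":-12.7,"dz":1.5,"rz":-7.4,"fingers":50},
    {"dx":-17.4,"dy":-12.7,"dz":1.5,"rz":-7.4,"fingers":50},
    {"dx":-17.4,"dy":-12.7,"dz":1.5,"rz":-7.4,"fingers":50},
    {"dx":-17.4,"dy":-12.7,"dz":1.5,"rz":-7.4,"fingers":50},
    {"dx":-17.4,"dy":-12.7,"dz":1.5,"rz":-7.4,"fingers":50},
    {"dx":-17.4,"dy":-12.7,"dz":1.5,"rz":-7.4,"fingers":50},
    {"dx":-17.4,"dy":-12.7,"dz":1.5,"rz":-7.4,"fingers":50},
    {"dx":-17.4,"dy":-12.7,"dz":1.5,"rz":-7.4,"fingers":50},
  ],
)

```text
invalid input
```

```bash
python3 -c "
from h import *
go(-66,66,85,90)"
```

```text
d [-17.441 -12.68    5.841] r [-1.200e-02 -7.000e-03 -7.383e+00]
t 0.1 ledge mm -224.1 581.5 230.79 F [ 0.05 -0.68 -0.34] w 85.5 q [ 0.91  0.31  1.5   0.    1.33 -0.22]
```

Emit:
send_rows(
  motion=[
    {"dx":-8,"dy":-6,"dz":1,"rx":0,"ry":0,"rz":-3,"fingers":50},
    {"dx":-8,"dy":-6,"dz":1,"rx":0,"ry":0,"rz":-3,"fingers":50},
    {"dx":-8,"dy":-6,"dz":1,"rx":0,"ry":0,"rz":-3,"fingers":50},
    {"dx":-8,"dy":-6,"dz":1,"rx":0,"ry":0,"rz":-3,"fingers":50},
    {"dx":-8,"dy":-6,"dz":1,"rx":0,"ry":0,"rz":-3,"fingers":50},
  ],
  grip_force=30,
)

```text
time_s: 0.6
tcp_pos: [0.3362, 0.2606, 0.2068]
ee_rot: [[-0.985, 0.172, -0.0], [0.172, 0.985, -0.0], [0.0, -0.0, -1.0]]
ft_force: [1.5, 1.4, 0.3]
grip_width: 0.0501
```

```bash
python3 -c "
from h import *
go(-66,66,85,90)"
```

```text
d [-7.537 -9.081  4.872] r [-1.000e-03 -1.000e-03 -4.376e+00]
t 0.6 ledge mm -156.2 346.9 206.78 F [1.8  1.06 0.28] w 50.1 q [ 0.38  0.11  1.81 -0.    1.21 -1.02]
```

Emit:
send_rows(
  motion=[
    {"dx":-7.5,"dy":-9.1,"dz":2,"rx":0,"ry":0,"rz":-4.4,"fingers":50},
    {"dx":-7.5,"dy":-9.1,"dz":2,"rx":0,"ry":0,"rz":-4.4,"fingers":50},
    {"dx":-7.5,"dy":-9.1,"dz":2,"rx":0,"ry":0,"rz":-4.4,"fingers":50},
    {"dx":-7.5,"dy":-9.1,"dz":2,"rx":0,"ry":0,"rz":-4.4,"fingers":50},
    {"dx":-7.5,"dy":-9.1,"dz":2,"rx":0,"ry":0,"rz":-4.4,"fingers":50},
    {"dx":-7.5,"dy":-9.1,"dz":2,"rx":0,"ry":0,"rz":-4.4,"fingers":50},
    {"dx":-7.5,"dy":-9.1,"dz":4.3,"rx":0,"ry":0,"rz":-4.4,"fingers":50},
    {"dx":-7.5,"dy":-9.1,"dz":4.9,"rx":0,"ry":0,"rz":-4.4,"fingers":50},
  ],
)

```text
time_s: 1.4
tcp_pos: [0.4813, 0.0041, 0.0821]
ee_rot: [[-0.978, -0.207, -0.002], [-0.207, 0.978, 0.0], [0.002, 0.001, -1.0]]
ft_force: [0.1, 0.8, 0.3]
grip_width: 0.0499
```

```bash
python3 -c "
from h import *
go(-66,66,64,90)
from station import bot
f=bot.grab_frame('side');im=f['frame'][100:340,180:480,::-1]
cv2.imwrite('pics/s1.png',cv2.resize(im,None,fx=2.5,fy=2.5))"
```

```text
d [-0.065  0.007  0.724] r [ 0.007 -0.018 -0.015]
t 1.4 ledge mm -67.6 65.8 82.11 F [0.26 0.73 0.31] w 49.9 q [-0.24  0.4   1.81 -0.    0.93 -2.01]
```

View pics/s1.png

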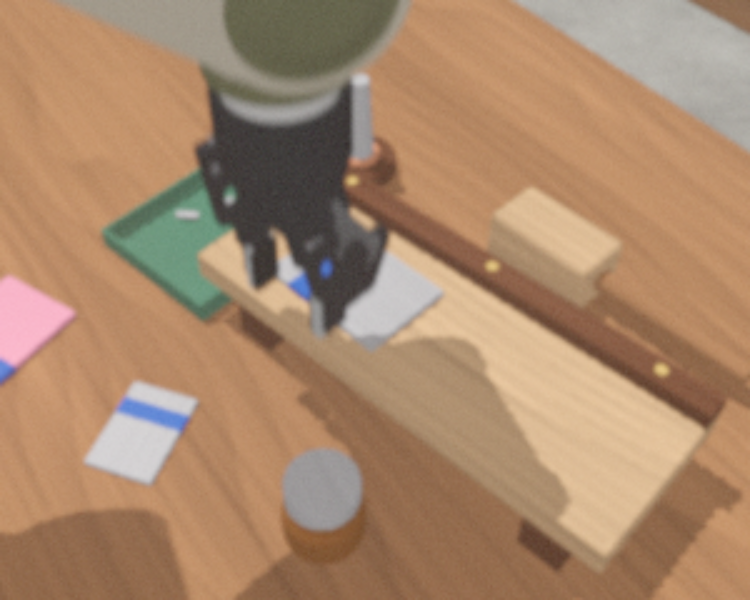

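The picture shows the two fingertips, at crop (262,275) and (320,325), in line with the blank's near long side. Now down in small steps until the tips touch the board.

Emit:
send_rows(
  motion=[
    {"dx":0,"dy":0,"dz":0.4,"rx":0,"ry":0,"rz":0,"fingers":50},
    {"dx":0,"dy":0,"dz":0.72,"rx":0,"ry":0,"rz":0,"fingers":50},
    {"dx":0,"dy":0,"dz":0.8,"rx":0,"ry":0,"rz":0,"fingers":50},
    {"dx":0,"dy":0,"dz":0.8,"rx":0,"ry":0,"rz":0,"fingers":50},
  ],
)

```text
time_s: 1.85
tcp_pos: [0.4817, 0.0064, 0.0652]
ee_rot: [[-0.978, -0.21, 0.001], [-0.21, 0.978, -0.0], [-0.001, -0.001, -1.0]]
ft_force: [0.4, 0.8, -0.1]
grip_width: 0.0501
```

```bash
python3 -c "
from h import *
st()"
```

```text
t 1.85 ledge mm -66.7 68.0 65.24 F [ 0.57  0.74 -0.11] w 50.1 q [-0.23  0.43  1.82  0.    0.89 -2.01]
```

Emit:
send_rows(
  motion=[
    {"dx":0,"dy":0,"dz":0.04,"rx":0,"ry":0,"rz":0,"fingers":50},
    {"dx":0,"dy":0,"dz":0.08,"rx":0,"ry":0,"rz":0,"fingers":50},
    {"dx":0,"dy":0,"dz":0.12,"rx":0,"ry":0,"rz":0,"fingers":50},
    {"dx":0,"dy":0,"dz":0.12,"rx":0,"ry":0,"rz":0,"fingers":50},
  ],
)

```text
time_s: 2.25
tcp_pos: [0.4814, 0.0061, 0.0616]
ee_rot: [[-0.978, -0.209, 0.0], [-0.209, 0.978, -0.0], [-0.0, -0.0, -1.0]]
ft_force: [-0.5, 0.3, 0.2]
grip_width: 0.0504
```

Emit:
send_rows(
  motion=[
    {"dx":0,"dy":0,"dz":0.06,"rx":0,"ry":0,"rz":0,"fingers":50},
    {"dx":0,"dy":0,"dz":0.06,"rx":0,"ry":0,"rz":0,"fingers":50},
  ],
)

```text
time_s: 2.45
tcp_pos: [0.4813, 0.006, 0.0599]
ee_rot: [[-0.978, -0.209, -0.0], [-0.209, 0.978, 0.0], [0.0, 0.0, -1.0]]
ft_force: [-0.5, -0.9, 0.0]
grip_width: 0.0502
```

Emit:
send_rows(
  motion=[
    {"dx":0,"dy":0,"dz":0.06,"rx":0,"ry":0,"rz":0,"fingers":50},
    {"dx":0,"dy":0,"dz":0.06,"rx":0,"ry":0,"rz":0,"fingers":50},
  ],
)

```text
time_s: 2.65
tcp_pos: [0.4813, 0.006, 0.0584]
ee_rot: [[-0.978, -0.209, -0.0], [-0.209, 0.978, 0.0], [0.0, 0.0, -1.0]]
ft_force: [0.4, 0.8, -0.2]
grip_width: 0.0502
```

Emit:
send_rows(
  motion=[
    {"dx":0,"dy":0,"dz":0.06,"rx":0,"ry":0,"rz":0,"fingers":50},
    {"dx":0,"dy":0,"dz":0.06,"rx":0,"ry":0,"rz":0,"fingers":50},
  ],
)

```text
time_s: 2.85
tcp_pos: [0.4815, 0.006, 0.057]
ee_rot: [[-0.978, -0.209, 0.0], [-0.209, 0.978, -0.0], [-0.0, -0.0, -1.0]]
ft_force: [-0.1, -0.4, -0.4]
grip_width: 0.0497
```

Emit:
send_rows(
  motion=[
    {"dx":0,"dy":0,"dz":0.06,"rx":0,"ry":0,"rz":0,"fingers":50},
    {"dx":0,"dy":0,"dz":0.06,"rx":0,"ry":0,"rz":0,"fingers":50},
  ],
)

```text
time_s: 3.05
tcp_pos: [0.4815, 0.006, 0.0568]
ee_rot: [[-0.978, -0.21, 0.0], [-0.21, 0.978, -0.0], [-0.0, -0.0, -1.0]]
ft_force: [-6.2, 0.1, 16.9]
grip_width: 0.0501
```

```bash
python3 -c "
from h import *
st()
from station import bot
f=bot.grab_frame('side');im=f['frame'][160:260,240:370,::-1]
cv2.imwrite('pics/s2.png',cv2.resize(im,None,fx=6,fy=6))"
```

```text
t 3.05 ledge mm -67.0 67.6 56.79 F [-6.02  1.35 16.89] w 50.1 q [-0.23  0.44  1.83 -0.    0.87 -2.01]
```

View pics/s2.png

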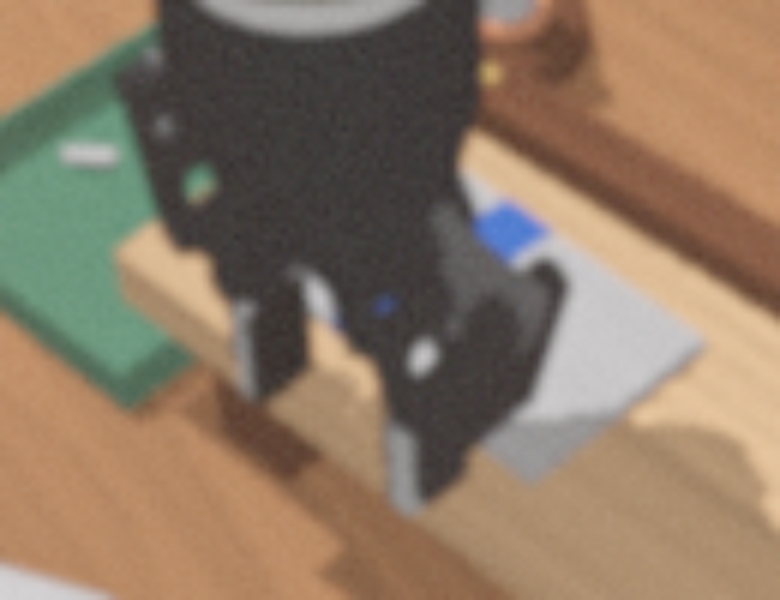

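The tips touch the board at TCP z ≈ 57 mm. Lift by 3 mm and push towards the fence.

Emit:
send_rows(
  motion=[
    {"dx":0,"dy":0,"dz":-0.12,"rx":0,"ry":0,"rz":0,"fingers":50},
    {"dx":0,"dy":0,"dz":-0.12,"rx":0,"ry":0,"rz":0,"fingers":50},
    {"dx":-0.15,"dy":0,"dz":-0.12,"rx":0,"ry":0,"rz":0,"fingers":50},
    {"dx":-0.3,"dy":0,"dz":-0.12,"rx":0,"ry":0,"rz":0,"fingers":50},
    {"dx":-0.4,"dy":0,"dz":-0.12,"rx":0,"ry":0,"rz":0,"fingers":50},
    {"dx":-0.5,"dy":0,"dz":-0.12,"rx":0,"ry":0,"rz":0,"fingers":50},
    {"dx":-0.6,"dy":0,"dz":-0.12,"rx":0,"ry":0,"rz":0,"fingers":50},
  ],
)

```text
time_s: 3.8
tcp_pos: [0.4961, 0.0092, 0.0584]
ee_rot: [[-0.978, -0.209, -0.001], [-0.209, 0.978, -0.0], [0.001, 0.0, -1.0]]
ft_force: [-1.1, -1.3, 0.3]
grip_width: 0.0501
```

```bash
python3 -c "
from h import *
st()
from station import bot
f=bot.grab_frame('side');im=f['frame'][160:260,240:370,::-1]
cv2.imwrite('pics/s3.png',cv2.resize(im,None,fx=6,fy=6))"
```

```text
t 3.8 ledge mm -52.1 67.7 58.36 F [-1.34 -1.08  0.3 ] w 50.1 q [-0.22  0.47  1.78 -0.    0.89 -2.  ]
```

View pics/s3.png

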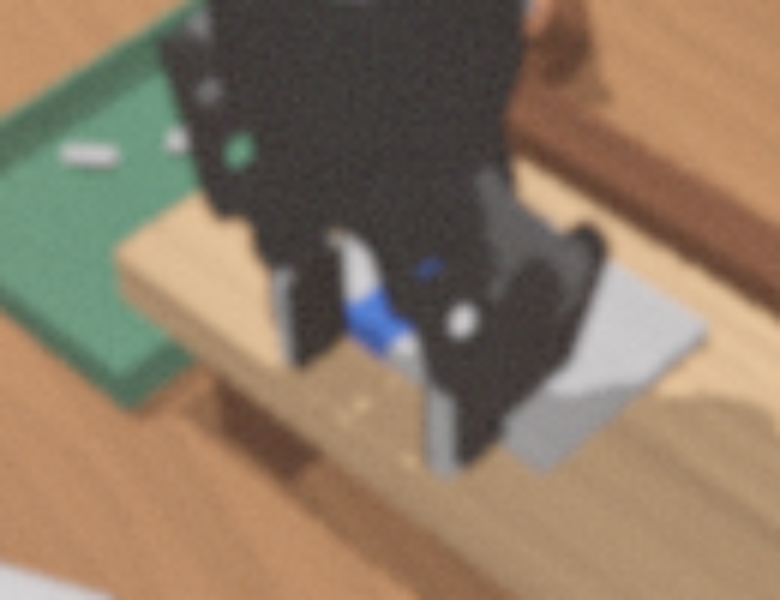

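The blank is being pushed: its near end has shifted to crop (550,465), and the tips are level with it, not on top. Continue.

Emit:
send_rows(
  motion=[
    {"dx":-0.1,"dy":0,"dz":0,"rx":0,"ry":0,"rz":0,"fingers":50},
    {"dx":-0.2,"dy":0,"dz":0,"rx":0,"ry":0,"rz":0,"fingers":50},
    {"dx":-0.3,"dy":0,"dz":0,"rx":0,"ry":0,"rz":0,"fingers":50},
    {"dx":-0.4,"dy":0,"dz":0,"rx":0,"ry":0,"rz":0,"fingers":50},
    {"dx":-0.5,"dy":0,"dz":0,"rx":0,"ry":0,"rz":0,"fingers":50},
  ],
)

```text
time_s: 4.35
tcp_pos: [0.5085, 0.0119, 0.0585]
ee_rot: [[-0.978, -0.209, -0.0], [-0.209, 0.978, 0.0], [0.0, 0.0, -1.0]]
ft_force: [-1.1, 0.9, -1.0]
grip_width: 0.0496
```

Emit:
send_rows(
  motion=[
    {"dx":-0.06,"dy":0,"dz":0,"rx":0,"ry":0,"rz":0,"fingers":50},
    {"dx":-0.06,"dy":0,"dz":0,"rx":0,"ry":0,"rz":0,"fingers":50},
  ],
)

```text
time_s: 4.55
tcp_pos: [0.5101, 0.0121, 0.0586]
ee_rot: [[-0.978, -0.209, 0.001], [-0.209, 0.978, -0.0], [-0.0, -0.0, -1.0]]
ft_force: [0.4, 0.7, 0.5]
grip_width: 0.0499
```

Emit:
send_rows(
  motion=[
    {"dx":-0.06,"dy":0,"dz":0,"rx":0,"ry":0,"rz":0,"fingers":50},
    {"dx":-0.06,"dy":0,"dz":0,"rx":0,"ry":0,"rz":0,"fingers":50},
  ],
)

```text
time_s: 4.75
tcp_pos: [0.5113, 0.0124, 0.0586]
ee_rot: [[-0.978, -0.209, 0.0], [-0.209, 0.978, -0.0], [-0.0, -0.0, -1.0]]
ft_force: [-0.9, 0.3, -0.2]
grip_width: 0.0498
```

```bash
python3 -c "
from h import *
st()"
```

```text
t 4.75 ledge mm -36.5 67.7 58.59 F [-0.87  0.46 -0.19] w 49.8 q [-0.21  0.49  1.74 -0.    0.91 -1.99]
```

Emit:
send_rows(
  motion=[
    {"dx":-0.06,"dy":0,"dz":0,"rx":0,"ry":0,"rz":0,"fingers":50},
    {"dx":-0.06,"dy":0,"dz":0,"rx":0,"ry":0,"rz":0,"fingers":50},
  ],
)

```text
time_s: 4.95
tcp_pos: [0.5125, 0.0128, 0.0585]
ee_rot: [[-0.978, -0.209, -0.001], [-0.209, 0.978, 0.0], [0.001, 0.0, -1.0]]
ft_force: [-2.0, -0.4, 1.4]
grip_width: 0.0502
```

Emit:
send_rows(
  motion=[
    {"dx":-0.06,"dy":0,"dz":0,"rx":0,"ry":0,"rz":0,"fingers":50},
    {"dx":-0.06,"dy":0,"dz":0,"rx":0,"ry":0,"rz":0,"fingers":50},
  ],
)

```text
time_s: 5.15
tcp_pos: [0.5128, 0.013, 0.0583]
ee_rot: [[-0.978, -0.21, -0.004], [-0.21, 0.978, -0.0], [0.004, 0.001, -1.0]]
ft_force: [-10.8, -1.9, 5.4]
grip_width: 0.0499
```

```bash
python3 -c "
from h import *
st()
from station import bot
f=bot.grab_frame('side');im=f['frame'][160:260,240:370,::-1]
cv2.imwrite('pics/s4.png',cv2.resize(im,None,fx=6,fy=6))"
```

```text
t 5.15 ledge mm -35.0 67.9 58.35 F [-10.99   0.35   5.37] w 49.9 q [-0.2   0.5   1.73 -0.    0.92 -1.98]
```

View pics/s4.png

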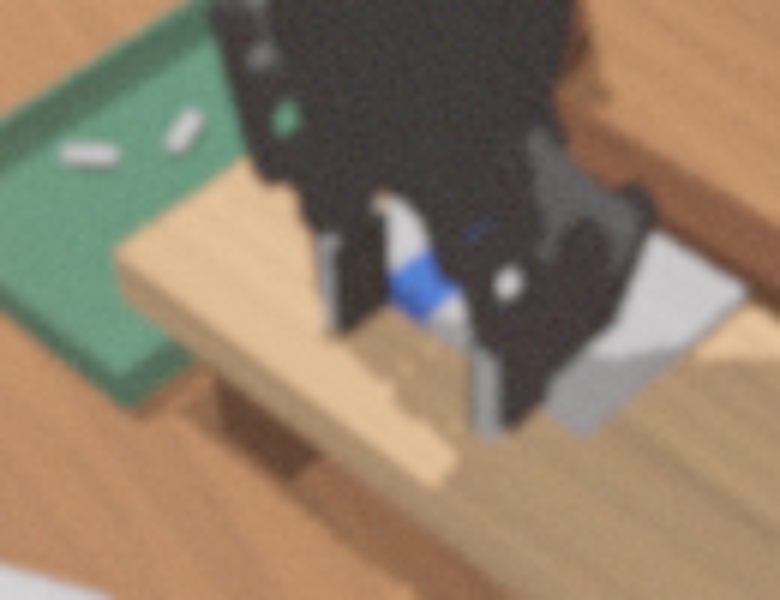

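11 N against the fence: flush. Back off and lift.

Emit:
send_rows(
  motion=[
    {"dx":0.3,"dy":0,"dz":0,"rx":0,"ry":0,"rz":0,"fingers":50},
    {"dx":0.8,"dy":0,"dz":0,"rx":0,"ry":0,"rz":0,"fingers":50},
    {"dx":0.8,"dy":0,"dz":-1.2,"rx":0,"ry":0,"rz":0,"fingers":50},
    {"dx":0.8,"dy":0,"dz":-2.4,"rx":0,"ry":0,"rz":0,"fingers":50},
    {"dx":0.8,"dy":0,"dz":-2.4,"rx":0,"ry":0,"rz":0,"fingers":50},
  ],
)

```text
time_s: 5.7
tcp_pos: [0.4966, 0.0085, 0.1221]
ee_rot: [[-0.978, -0.209, 0.008], [-0.209, 0.978, -0.002], [-0.008, -0.003, -1.0]]
ft_force: [-0.7, -0.4, -0.1]
grip_width: 0.05
```

```bash
python3 -c "
from h import *
go(6,-8,120,0)"
```

```text
d [-2.302 -2.998  0.111] r [ 0.04   0.097 18.017]
t 5.7 ledge mm -51.7 66.9 122.1 F [-0.75 -0.21 -0.13] w 50.0 q [-0.22  0.37  1.73  0.    1.04 -2.  ]
```

Emit:
send_rows(
  motion=[
    {"dx":-1.2,"dy":-1.5,"dz":0,"rx":0,"ry":0,"rz":1.7,"fingers":30},
    {"dx":-2.3,"dy":-3.0,"dz":0,"rx":0,"ry":0,"rz":3.4,"fingers":30},
    {"dx":-2.3,"dy":-3.0,"dz":0,"rx":0,"ry":0,"rz":5.1,"fingers":30},
    {"dx":-2.3,"dy":-3.0,"dz":0,"rx":0,"ry":0,"rz":6.8,"fingers":30},
    {"dx":-2.3,"dy":-3.0,"dz":0,"rx":0,"ry":0,"rz":8.5,"fingers":30},
    {"dx":-2.3,"dy":-3.0,"dz":0,"rx":0,"ry":0,"rz":10.2,"fingers":30},
    {"dx":-2.3,"dy":-3.0,"dz":0,"rx":0,"ry":0,"rz":11.9,"fingers":30},
    {"dx":-2.3,"dy":-3.0,"dz":0,"rx":0,"ry":0,"rz":13.6,"fingers":30},
  ],
)

```text
time_s: 6.5
tcp_pos: [0.5665, -0.0524, 0.1179]
ee_rot: [[-0.555, 0.832, 0.0], [0.832, 0.555, 0.0], [-0.0, 0.0, -1.0]]
ft_force: [0.1, -0.4, 0.6]
grip_width: 0.0301
```

```bash
python3 -c "
from h import *
go(6,-8,80,0)"
```

```text
d [-0.059  0.062  1.514] r [ 4.000e-03 -1.000e-03  4.346e+00]
t 6.5 ledge mm 4.0 -7.2 117.86 F [ 0.06 -0.37  0.61] w 30.1 q [-0.3   0.52  1.51  0.    1.12 -0.89]
```

Emit:
send_rows(
  motion=[
    {"dx":-0.06,"dy":0.06,"dz":0,"rx":0,"ry":0,"rz":1.7,"fingers":30},
    {"dx":-0.06,"dy":0.06,"dz":0,"rx":0,"ry":0,"rz":3.4,"fingers":30},
    {"dx":-0.06,"dy":0.06,"dz":0,"rx":0,"ry":0,"rz":4.35,"fingers":30},
    {"dx":-0.06,"dy":0.06,"dz":0.8,"rx":0,"ry":0,"rz":4.35,"fingers":30},
    {"dx":-0.06,"dy":0.06,"dz":1.5,"rx":0,"ry":0,"rz":4.35,"fingers":30},
    {"dx":-0.06,"dy":0.06,"dz":1.5,"rx":0,"ry":0,"rz":4.35,"fingers":30},
  ],
)

```text
time_s: 7.1
tcp_pos: [0.5673, -0.0525, 0.0785]
ee_rot: [[-0.214, 0.977, -0.004], [0.977, 0.214, 0.001], [0.002, -0.004, -1.0]]
ft_force: [0.7, -0.1, 0.4]
grip_width: 0.0299
```

```bash
python3 -c "
from h import *
go(6,-8,65,0)
from station import bot
for n in('side','top'):
  f=bot.grab_frame(n);im=f['frame'][130:330,220:480,::-1]
  cv2.imwrite(f'pics/{n}5.png',cv2.resize(im,None,fx=3,fy=3))"
```

```text
d [-0.024  0.052  0.539] r [-0.041 -0.025  0.066]
t 7.1 ledge mm 4.8 -7.4 78.48 F [ 0.71 -0.21  0.37] w 29.9 q [-0.3   0.57  1.54  0.    1.04 -0.51]
```

View pics/side5.png

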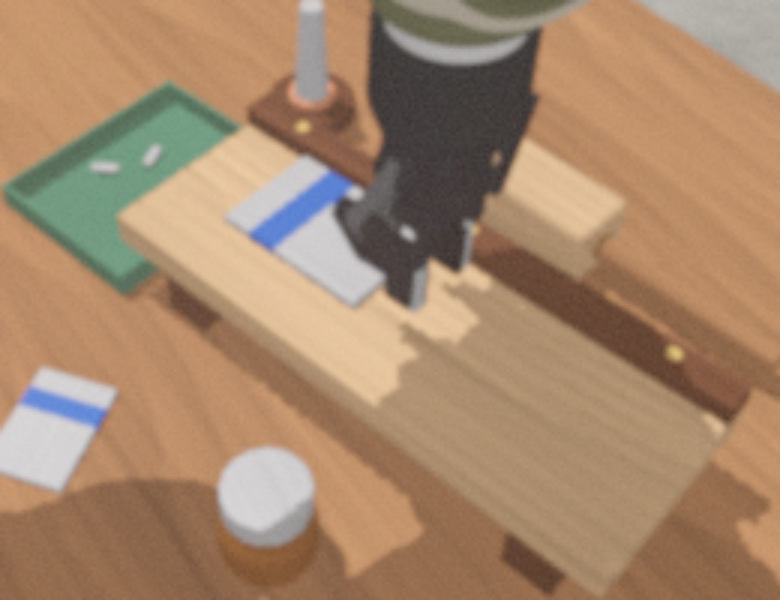

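View pics/top5.png

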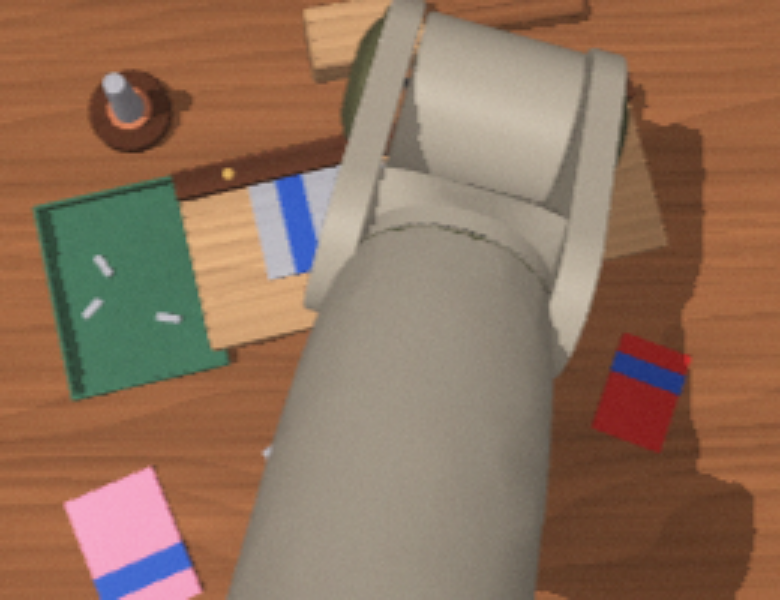

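The blank now lies along the fence (top view, band at crop (295,225)). Check the band's y before lowering.

```bash
cat >> h.py <<'E'
def band(n,zoom=None):
    from station import bot
    f=bot.grab_frame(n)
    hsv=cv2.cvtColor(f["frame"],cv2.COLOR_RGB2HSV).astype(int);H,S,V=hsv[...,0],hsv[...,1],hsv[...,2]
    roi=np.zeros(H.shape,np.uint8)
    c=proj(f,[W(-65,-60,65),W(45,-60,65),W(45,240,65),W(-65,240,65)]).astype(int); cv2.fillConvexPoly(roi,c,1)
    b=big((H>100)&(H<125)&(S>90)&(V>90)&(roi>0)); P=ray(f,b,.065)-O
    q=np.c_[P@EX,P@EY]*1e3; (ct,s,a)=cv2.minAreaRect(q.astype(np.float32))
    print(n,"band ledge",np.round(ct,1),np.round(s,1),round(a,2),"y range",q[:,1].min().round(1),q[:,1].max().round(1)); return f
E
python3 -c "
from h import *
band('top');band('side')"
```

```text
top band ledge [10.1 88.5] [19.8 69.7] 89.87 y range 78.5 98.4
side band ledge [10.8 87.7] [18.3 71.8] 89.75 y range 78.5 96.8
```

Emit:
send_rows(
  motion=[
    {"dx":0,"dy":0.05,"dz":0.3,"rx":0,"ry":0,"rz":0,"fingers":30},
    {"dx":0,"dy":0.05,"dz":0.6,"rx":0,"ry":0,"rz":0,"fingers":30},
    {"dx":0,"dy":0.05,"dz":0.6,"rx":0,"ry":0,"rz":0,"fingers":30},
  ],
)

```text
time_s: 7.6
tcp_pos: [0.5692, -0.0524, 0.0648]
ee_rot: [[-0.214, 0.977, -0.002], [0.977, 0.214, 0.001], [0.001, -0.002, -1.0]]
ft_force: [0.8, 0.6, -0.0]
grip_width: 0.0298
```

Emit:
send_rows(
  motion=[
    {"dx":0,"dy":0,"dz":0.06,"rx":0,"ry":0,"rz":0,"fingers":30},
    {"dx":0,"dy":0,"dz":0.06,"rx":0,"ry":0,"rz":0,"fingers":30},
  ],
)

```text
time_s: 7.8
tcp_pos: [0.5698, -0.0525, 0.0645]
ee_rot: [[-0.214, 0.977, -0.0], [0.977, 0.214, 0.0], [0.0, -0.0, -1.0]]
ft_force: [0.1, 0.6, 0.4]
grip_width: 0.0301
```

Emit:
send_rows(
  motion=[
    {"dx":0,"dy":0,"dz":0.06,"rx":0,"ry":0,"rz":0,"fingers":30},
    {"dx":0,"dy":0,"dz":0.06,"rx":0,"ry":0,"rz":0,"fingers":30},
  ],
)

```text
time_s: 8.0
tcp_pos: [0.5698, -0.0525, 0.063]
ee_rot: [[-0.214, 0.977, -0.0], [0.977, 0.214, -0.0], [-0.0, -0.0, -1.0]]
ft_force: [0.9, 0.1, 0.0]
grip_width: 0.0299
```

Emit:
send_rows(
  motion=[
    {"dx":0,"dy":0,"dz":0.06,"rx":0,"ry":0,"rz":0,"fingers":30},
    {"dx":0,"dy":0,"dz":0.06,"rx":0,"ry":0,"rz":0,"fingers":30},
  ],
)

```text
time_s: 8.2
tcp_pos: [0.5697, -0.0525, 0.0614]
ee_rot: [[-0.214, 0.977, -0.0], [0.977, 0.214, 0.0], [0.0, -0.0, -1.0]]
ft_force: [-0.6, 0.4, 0.1]
grip_width: 0.0301
```

Emit:
send_rows(
  motion=[
    {"dx":0,"dy":0,"dz":0.04,"rx":0,"ry":0,"rz":0,"fingers":30},
    {"dx":0,"dy":0,"dz":0.04,"rx":0,"ry":0,"rz":0,"fingers":30},
  ],
)

```text
time_s: 8.4
tcp_pos: [0.5698, -0.0525, 0.0604]
ee_rot: [[-0.214, 0.977, -0.0], [0.977, 0.214, 0.0], [0.0, -0.0, -1.0]]
ft_force: [0.1, 0.1, -0.8]
grip_width: 0.0302
```

Emit:
send_rows(
  motion=[
    {"dx":0,"dy":0,"dz":0.04,"rx":0,"ry":0,"rz":0,"fingers":30},
    {"dx":0,"dy":0,"dz":0.04,"rx":0,"ry":0,"rz":0,"fingers":30},
  ],
)

```text
time_s: 8.6
tcp_pos: [0.5699, -0.0526, 0.0596]
ee_rot: [[-0.214, 0.977, 0.0], [0.977, 0.214, -0.0], [-0.0, 0.0, -1.0]]
ft_force: [0.5, 0.0, 0.3]
grip_width: 0.03
```

```bash
python3 -c "
from h import *
st()"
```

```text
t 8.6 ledge mm 7.3 -8.1 59.63 F [ 0.51 -0.07  0.31] w 30.0 q [-0.3   0.6   1.55 -0.    1.   -0.51]
```

Emit:
send_rows(
  motion=[
    {"dx":0.3,"dy":0,"dz":-0.02,"rx":0,"ry":0,"rz":0.07,"fingers":30},
    {"dx":0.55,"dy":0,"dz":-0.02,"rx":0,"ry":0,"rz":0.07,"fingers":30},
    {"dx":0.7,"dy":0,"dz":-0.02,"rx":0,"ry":0,"rz":0.07,"fingers":30},
    {"dx":0.9,"dy":0,"dz":-0.02,"rx":0,"ry":0,"rz":0.07,"fingers":30},
    {"dx":1.1,"dy":0,"dz":-0.02,"rx":0,"ry":0,"rz":0.07,"fingers":30},
    {"dx":1.3,"dy":0,"dz":-0.02,"rx":0,"ry":0,"rz":0.07,"fingers":30},
    {"dx":1.5,"dy":0,"dz":-0.02,"rx":0,"ry":0,"rz":0.07,"fingers":30},
  ],
)

```text
time_s: 9.3
tcp_pos: [0.5617, -0.0155, 0.06]
ee_rot: [[-0.208, 0.978, 0.0], [0.978, 0.208, -0.0], [-0.0, -0.0, -1.0]]
ft_force: [1.1, -0.6, -0.9]
grip_width: 0.0303
```

```bash
python3 -c "
from h import *
st()
f=band('top');f=band('side');im=f['frame'][130:330,220:480,::-1]
cv2.imwrite('pics/side6.png',cv2.resize(im,None,fx=3,fy=3))"
```

```text
t 9.3 ledge mm 7.0 29.9 60.03 F [ 0.96 -0.77 -0.88] w 30.3 q [-0.24  0.58  1.58 -0.    0.98 -0.45]
top band ledge [ 35.2 114.1] [ 8.7 15.4] 77.33 y range 108.1 119.0
side band ledge [ 10.5 110.8] [71.9 16.5] 0.18 y range 102.5 119.1
```

View pics/side6.png

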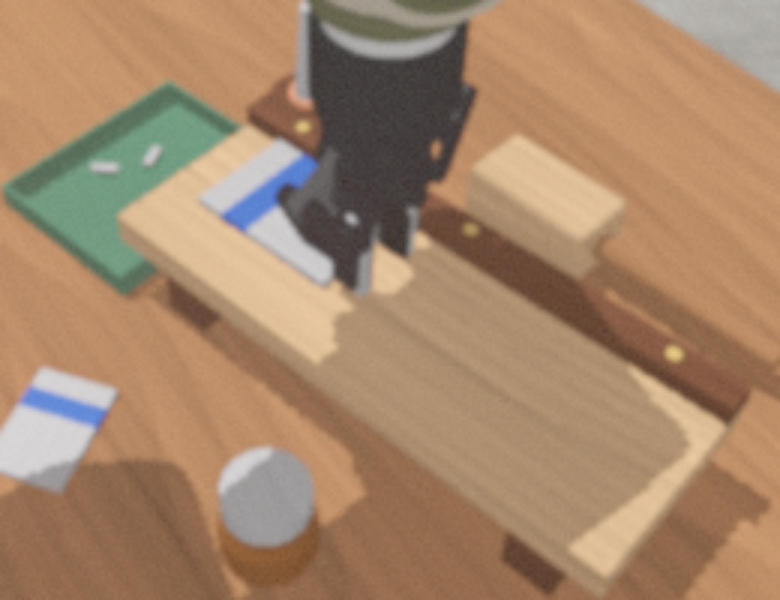

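The blank follows straight (side view band at crop (265,195), ledge y ≈ 111, square to the fence). Push on.

Emit:
send_rows(
  motion=[
    {"dx":0.2,"dy":0,"dz":0,"rx":0,"ry":0,"rz":0,"fingers":30},
    {"dx":0.4,"dy":0,"dz":0,"rx":0,"ry":0,"rz":0,"fingers":30},
    {"dx":0.6,"dy":0,"dz":0,"rx":0,"ry":0,"rz":0,"fingers":30},
    {"dx":0.8,"dy":0,"dz":0,"rx":0,"ry":0,"rz":0,"fingers":30},
    {"dx":1.0,"dy":0,"dz":0,"rx":0,"ry":0,"rz":0,"fingers":30},
    {"dx":1.2,"dy":0,"dz":0,"rx":0,"ry":0,"rz":0,"fingers":30},
    {"dx":1.4,"dy":0,"dz":0,"rx":0,"ry":0,"rz":0,"fingers":30},
    {"dx":1.6,"dy":0,"dz":0,"rx":0,"ry":0,"rz":0,"fingers":30},
  ],
)

```text
time_s: 10.2
tcp_pos: [0.5535, 0.0236, 0.0601]
ee_rot: [[-0.208, 0.978, 0.0], [0.978, 0.208, -0.0], [-0.0, 0.0, -1.0]]
ft_force: [0.3, -2.6, 0.1]
grip_width: 0.0297
```

```bash
python3 -c "
from h import *
st()
f=band('side');im=f['frame'][130:330,220:480,::-1]
cv2.imwrite('pics/side7.png',cv2.resize(im,None,fx=3,fy=3))"
```

```text
t 10.2 ledge mm 7.0 69.9 60.08 F [-0.21 -2.63  0.06] w 29.7 q [-0.17  0.57  1.6  -0.    0.97 -0.38]
side band ledge [ -9.3 149.5] [16.3 32.2] 88.77 y range 141.4 157.8
```

View pics/side7.png

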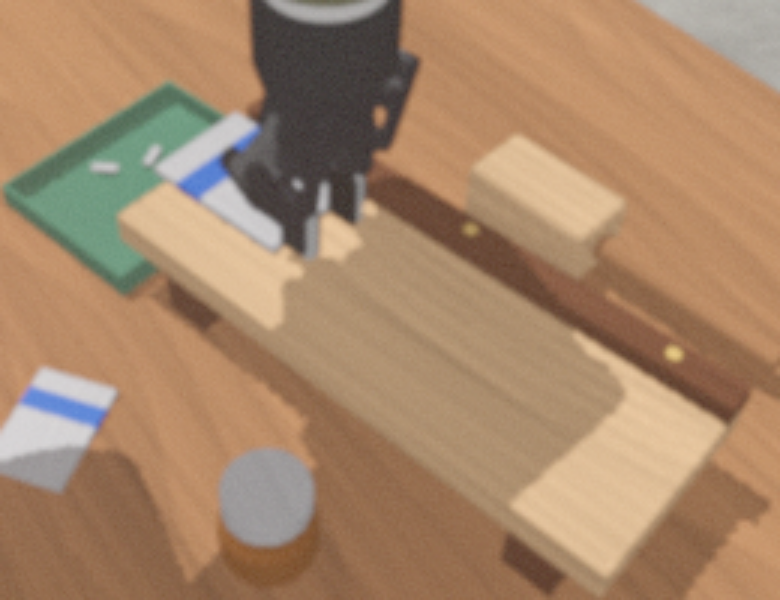

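Emit:
send_rows(
  motion=[
    {"dx":0.2,"dy":0,"dz":0,"rx":0,"ry":0,"rz":0,"fingers":30},
    {"dx":0.4,"dy":0,"dz":0,"rx":0,"ry":0,"rz":0,"fingers":30},
    {"dx":0.55,"dy":0,"dz":0,"rx":0,"ry":0,"rz":0,"fingers":30},
    {"dx":0.65,"dy":0,"dz":0,"rx":0,"ry":0,"rz":0,"fingers":30},
    {"dx":0.75,"dy":0,"dz":0,"rx":0,"ry":0,"rz":0,"fingers":30},
    {"dx":0.75,"dy":0,"dz":0,"rx":0,"ry":0,"rz":0,"fingers":30},
    {"dx":0.3,"dy":0,"dz":0,"rx":0,"ry":0,"rz":0,"fingers":30},
    {"dx":-0.1,"dy":0,"dz":0,"rx":0,"ry":0,"rz":0,"fingers":30},
  ],
)

```text
time_s: 11.05
tcp_pos: [0.5542, 0.0199, 0.06]
ee_rot: [[-0.208, 0.978, -0.0], [0.978, 0.208, 0.0], [0.0, -0.0, -1.0]]
ft_force: [-1.3, 0.3, 0.4]
grip_width: 0.0298
```

Emit:
send_rows(
  motion=[
    {"dx":-0.2,"dy":0,"dz":-1.5,"rx":0,"ry":0,"rz":0,"fingers":30},
    {"dx":-0.2,"dy":0,"dz":-3,"rx":0,"ry":0,"rz":0,"fingers":30},
    {"dx":-2,"dy":0,"dz":-4,"rx":0,"ry":0,"rz":0,"fingers":30},
    {"dx":-4,"dy":0,"dz":-4,"rx":0,"ry":0,"rz":0,"fingers":30},
    {"dx":-6,"dy":0,"dz":-4,"rx":0,"ry":0,"rz":0,"fingers":30},
    {"dx":-6,"dy":0,"dz":-4,"rx":0,"ry":0,"rz":0,"fingers":30},
  ],
)

```text
time_s: 11.65
tcp_pos: [0.5854, -0.1323, 0.1598]
ee_rot: [[-0.202, 0.979, 0.001], [0.979, 0.202, -0.001], [-0.001, 0.0, -1.0]]
ft_force: [0.2, 1.0, -1.3]
grip_width: 0.03
```

```bash
python3 -c "
from h import *
st()
for n in('top','side'):
  f=band(n);im=f['frame'][130:330,220:480,::-1]
  print(proj(f,[W(-65,170,60),W(45,170,60)]).round(1).tolist())
  cv2.imwrite(f'pics/{n}8.png',cv2.resize(im,None,fx=3,fy=3))"
```

```text
t 11.65 ledge mm 5.9 -89.3 159.79 F [ 0.39  0.97 -1.3 ] w 30.0 q [-0.42  0.54  1.36 -0.    1.25 -0.62]
top band ledge [  9.7 168.8] [70.8 19.5] 0.1 y range 159.0 178.6
[[289.8, 246.6], [279.1, 197.2]]
side band ledge [  9.1 168.7] [72.4 16.1] 0.39 y range 160.6 176.8
[[257.8, 201.2], [301.6, 171.2]]
```

View pics/side8.png

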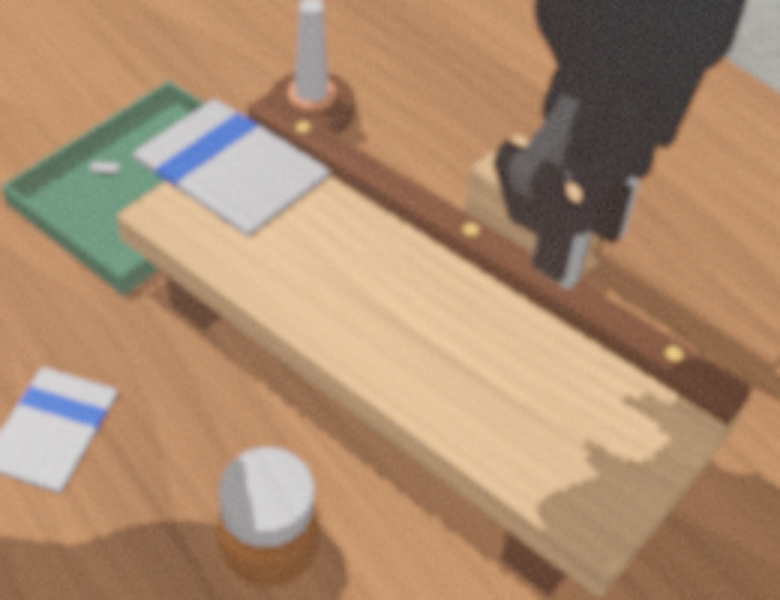

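View pics/top8.png

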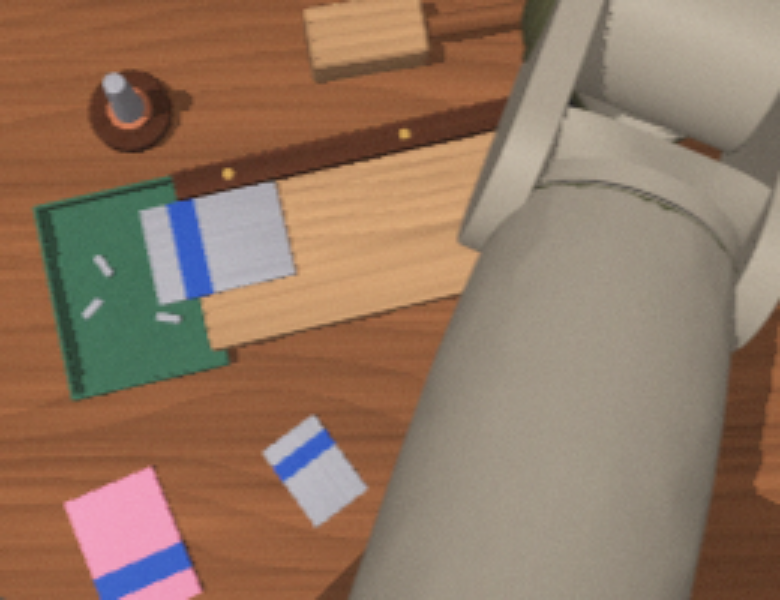

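The band sits over the ledge end: in the top view at crop (190,250), ledge y 168.8 mm, x ≈ 9.5, turned about 0.1–0.4°. The gripper is 85 mm or more above everything. I'll hold briefly, then hand in.

Emit:
send_rows(
  motion=[
    {"dx":0,"dy":0,"dz":-1,"rx":0,"ry":0,"rz":0,"fingers":30},
    {"dx":0,"dy":0,"dz":-1,"rx":0,"ry":0,"rz":0,"fingers":30},
    {"dx":0,"dy":0,"dz":-1,"rx":0,"ry":0,"rz":0,"fingers":30},
    {"dx":0,"dy":0,"dz":-1,"rx":0,"ry":0,"rz":0,"fingers":30},
  ],
)

```text
time_s: 12.15
tcp_pos: [0.5848, -0.1253, 0.1843]
ee_rot: [[-0.209, 0.978, -0.001], [0.978, 0.209, 0.001], [0.001, -0.001, -1.0]]
ft_force: [0.0, 0.1, -1.0]
grip_width: 0.0304
```

```bash
python3 -c "
from h import *
st();band('top')
from station import bot
print(bot.sign_off())"
```

```text
t 12.15 ledge mm 6.8 -82.3 184.26 F [ 0.06  0.13 -1.03] w 30.4 q [-0.41  0.51  1.33  0.    1.3  -0.62]
top band ledge [  9.9 168.7] [19.6 71.3] 89.84 y range 158.9 178.6
the job is handed in; nothing more can be done
None
```

The steel blank is in place with its blue band over the ledge's sawing end, and the job was handed in at about 12 s. I pushed it sideways with two fingertips until it met the fence (about 11 N). Then I pushed its rear end about 80 mm along the ledge and lifted the gripper away.

- **Along the ledge:** the last top view puts the band centre at ledge y = 168.7 mm (target 170, allowed 159 to 181). The side view, taken just before the final hold, agreed at 168.7 mm.
- **Against the fence:** the band centre, which shares the blank's x, is at about +9.9 mm in the top view and +9.1 mm in the side view (flush is +10). The blank is turned less than 0.5°.
- **Clear of everything:** the fingers stopped at z = 184 mm, and the force readings were only noise.
- **Bystanders:** the mallet, jar and ring stand look unmoved in the pictures, but I did not measure their positions.

No check failed. One `send_rows` call was refused as "invalid input", and it moved nothing.

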